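# Change the kraft paper roll at the gift-wrap counter

### The job

Change the paper on the upright dispenser: lift the bare cardboard core off the spindle and stand it upright in the empty full-depth compartment of the wooden box, so that nothing sticks out above the rim. Then take the full roll, the one that is both tall and thick, from the board and mount it on the spindle, fully down on the base. Lower both into place rather than dropping them, and leave the other things on the board, on the dispenser and in the box standing where they are.

Things in the scene. Friction and masses are not known exactly. Their poses are not given: they have to be found in the camera images.
- dispenser: upright paper dispenser, fixed: dark wooden base 200 x 150 x 20 mm (x, y, z) with a steel spindle and a tear bar; origin at the underside's centre, on the spindle's axis, z up. The tear bar is an upright steel plate 6 mm thick (x) and 70 mm wide (y) whose near face is 61 mm from the spindle's axis towards the base's own +x; its top is 140 mm above the table. So approach the spindle with the fingers on its +y and -y sides
- spindle_foot (a point): point on the spindle's axis at the top face of the wooden base, 20 mm above the table: where a mounted roll's underside rests
- spindle_tip (a point): top of the spindle, 120 mm above the table: the spindle is 20 mm in diameter and 100 mm long, tapering to 11 mm over its last 10 mm
- core: spent core: bare upright cardboard tube 36 mm in diameter and 120 mm tall with a through bore of 25 mm, about 50 g, standing round the spindle at the start; origin at the centre of its underside, z up along its axis
- core_top (a point): centre of the core's upper end, 120 mm from its underside
- roll_full: the full roll of brown kraft paper: 60 mm in diameter and 120 mm tall, the only roll both tall and thick, through bore of 25 mm, about 0.3 kg, standing on the wooden board; origin at the centre of its underside, z up along its axis
- roll_short: another roll, 60 mm in diameter, 70 mm tall, standing on the board; not to be used; origin at the centre of its underside
- roll_slim: part-used roll, 44 mm in diameter, 120 mm tall, standing on the board; not to be used; origin at the centre of its underside
- candle: lidded amber jar, 48 mm in diameter, 75 mm tall, loose on the board beside the rolls; origin at the centre of its underside
- tin: small loose metal can, 38 mm in diameter, 60 mm tall, standing on the -x part of the dispenser's base; origin at the centre of its underside
- board: fixed wooden board 300 x 170 x 12 mm on which the rolls stand in a row; origin at the underside's centre, x along the row
- crate: fixed open plywood box 233 x 122 x 135 mm (x, y, z), walls, dividers and floor 5 mm thick, with four equal compartments in a row along its x, each about 52 mm (x) by 112 mm (y) and 130 mm deep; origin at the underside's centre, rim 135 mm above the table
- liner: fixed flat cork pad 44 x 100 x 3 mm on the floor of the one empty, full-depth compartment, in the middle of it, axes as the box's; origin at its underside's centre, 5 mm above the table: a core standing on it ends 7 mm below the rim
- carton_a: brown carton 42 x 96 x 118 mm filling one compartment; origin at the centre of its underside
- carton_b: white carton 42 x 96 x 105 mm filling one compartment; origin at the centre of its underside
- carton_low: low brown carton 42 x 96 x 45 mm at the bottom of one compartment; on top of it a core would stick out above the rim; origin at the centre of its underside
Mind the look-alikes: they are no part of the job. Leave any purple look-alike of the roll_full alone.

How it is judged:
By the outcome, as a careful person would: the job done as asked, in the order asked, and still so for the second after the job is handed in, with the robot touching nothing.
It also fails if it takes over 64 s, if anything falls off the work surface, if the arm or the gripper's body presses on something with over 40 N, if the wrist force passes 120 N, or if a joint passes its speed limit or range.

### The arm

A 7-joint arm with a two-finger parallel gripper is mounted at the origin on the work surface. World frame = base frame: x ahead of the robot, y to its left, z up, the work surface at z = 0. Lengths are in m, angles in rad, forces in N, time in s.
With the tool pointing down it reaches from about 0.425 to 0.925 m from the base axis. Payload 6.8 kg.
Tool frame: the origin (TCP) lies at the very end of the fingers, on their centre line; the grasp point (between the pads) lies 19 mm behind it; z points along the fingers, y is the line along which they close (so a half turn about z gives the same grasp; the last joint's range is limited). The gripper opens to 85 mm and grips with 20 to 120 N. Pads are 22 mm wide; open, the fingers measure 114 mm over their backs; the gripper's body (76 mm by 85 mm) begins 54 mm behind the grasp point. The pads swing forward as they close: fully open they stand 13 mm farther back than shut.
Start: joints at [1.082, 0.477, 0.022, 1.555, -0.011, 1.109, -0.083], TCP at [0.251, -0.627, 0.231] pointing down, gripper open.
Joint ranges: [-2.96, 2.96], [-0.34, 2.1], [-1.41, 1.46], [0.24, 2.44], [-1.37, 4.51], [0.17, 1.92], [-2.96, 2.96]. Speed limits (rad/s): [2.39, 2.39, 3.14, 3.14, 3.14, 3.14, 3.14].

### API

Orientations are given as a unit quaternion [w, x, y, z].
In Python, from station import get_obs, read_camera, hand_in gives the robot as it stands.
- The arm moves only by the tool arm_command, never from a script. Its argument "commands" is one flat list of numbers, 7 for each row, row after row: the shift along the tool's x, y, z in m, then the turn, a rotation vector about the tool's x, y, z in degrees, then the opening, from 0 (shut) to 1 (fully open). In form: [tx, ty, tz, rx, ry, rz, fingers, tx, ty, tz, rx, ry, rz, fingers, ...]. A call has 1 to 8 rows; each row is the pose to reach, as a shift and turn from the pose commanded when the call began, along the tool's axes at that moment; what a row does not reach only later rows make up. A row lasts 1/10 s, in which the tool goes at most 50 mm and 8.59 degrees, less where a joint would pass 70% of its speed; a pose out of reach is approached as far as the arm can. A call with a gripper value outside its range is refused whole. The fingers move at their own pace and stop on an object; "force" is the grip in N (left out, the last holds). Time passes only in rows, so rows that repeat a pose let the fingers close. It gives the time, the measured TCP pose, the force, the opening and the grip force at its end, in the units of the state.
- get_obs(): the state, without advancing time (a new reading comes with each control period).
- read_camera(name): name is "side" or "top" or "wrist"; returns a dict with "img" (420x560x3 uint8, red, green, blue), "camera_matrix" (3x3 intrinsics, pixels), "pose" (4x4, takes a point from camera to world coordinates). Camera axes: x right, y down, z forward; pixel columns grow to the right and rows downward; lengths in m; the calibration is good to about 2 mm. A picture is of the moment at which its call begins. There is no depth.
- hand_in(): hands the job in; it is judged then, once.
The state is a dict: "t": time; "q": joint angles; "joint_vel": joint speeds; "joint_torque": joint torques, N m; "eef_pos": TCP position; "tool_rot": TCP orientation; "contact_force": force on the tool from outside, world axes, zero at the start; "torque": the same for the moment, N m; "gripper_width": opening from 0.0 (shut) to 1.0 (fully open); "grasp_force": force on a finger pad.
Only numpy, scipy, OpenCV 4.12 (cv2) and the standard library are available. Lean on these libraries where they do the work, as an engineer would, in place of code of your own. Each camera call takes 0.05 s, during which the arm holds its last target. There are 200 camera calls.

## Working session

There is one attempt and no reset: what is moved stays moved. The work goes in short steps, Python scripts to look and compute and a tool call to move; the robot and the scene stay as the last step left them, time stands still between calls to the robot, and variables do not carry over. Pictures are saved under pics/ and viewed, at most 10 in all, crops included, and the job is handed in when it is done.

Besides the shell and the picture viewer there is one more tool, called by a JSON object that holds its "fn" and its "kwargs", one argument or row to a line. arm_command: Moves the arm, as the interface text tells. Its arguments: {"type":"object","properties":{"commands":{"type":"array","items":{"type":"number"}},"force":{"type":"number"}},"required":["commands"]}

```bash
mkdir -p pics
cat > h.py <<'E'
import numpy as np,cv2
from station import get_obs,read_camera,hand_in
def grab(n,f):
    c=read_camera(n); cv2.imwrite('pics/'+f+'.png',c['img'][:,:,::-1]); np.savez('pics/'+f,**c); return c
def load(f): return np.load('pics/'+f+'.npz')
def onz(c,uv,z):
    K,T=c['camera_matrix'],c['pose']; d=T[:3,:3]@np.linalg.solve(K,[uv[0],uv[1],1.]); o=T[:3,3]
    return o+d*(z-o[2])/d[2]
def proj(c,p):
    K,T=c['camera_matrix'],c['pose']; q=K@(T[:3,:3].T@(np.array(p)-T[:3,3])); return q[:2]/q[2]
E
python3 - <<'E'
from h import *
for n in ['top','side']:
    c=grab(n,n+'0'); print(n,c['pose'].round(3).tolist(),c['camera_matrix'].round(1).tolist())
o=get_obs(); print(o['eef_pos'],o['tool_rot'],o['q'],o['t'])
E
```

```text
top [[0.028, -0.994, 0.108, 0.415], [-1.0, -0.029, -0.002, 0.035], [0.005, -0.108, -0.994, 1.324], [0.0, 0.0, 0.0, 1.0]] [[483.1, 0.0, 284.3], [0.0, 483.1, 210.8], [0.0, 0.0, 1.0]]
side [[0.807, 0.394, -0.44, 0.967], [0.591, -0.531, 0.607, -0.584], [0.005, -0.75, -0.661, 0.768], [0.0, 0.0, 0.0, 1.0]] [[395.6, 0.0, 282.8], [0.0, 395.6, 211.9], [0.0, 0.0, 1.0]]
[ 0.25068223 -0.62616817  0.23039039] [-7.99373341e-04  9.81924101e-01  1.89273276e-01 -2.16793541e-04] [ 1.08187338  0.4777794   0.02235103  1.5563316  -0.01150297  1.10926646
 -0.08309031] 0.1
```

View pics/top0.png

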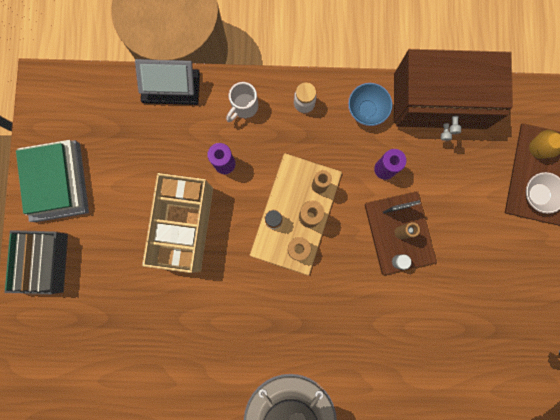

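View pics/side0.png

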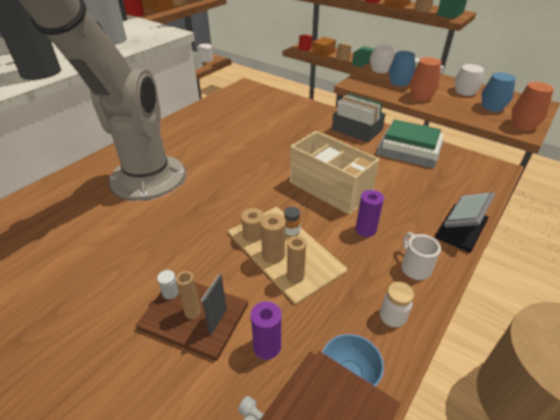

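The top view shows three brown rolls at (321,181), (312,212) and (299,248), and purple look-alikes at (220,157) and (392,163). The dispenser with the core is at (411,230) and the tin at (403,262). The box is around (178,223). Next I'll take one close composite crop.

Run:
```python
from h import *
t=cv2.imread('pics/top0.png'); s=cv2.imread('pics/side0.png')
def cr(i,x,y,w,h,W,H): return cv2.resize(i[y:y+h,x:x+w],(W,H),interpolation=cv2.INTER_CUBIC)
a=cr(t,135,165,90,115,270,345) # x3
b=cr(t,245,150,100,130,265,345)
c=cr(t,360,185,80,104,265,345)
d=cr(s,280,120,110,96,286,250); e=cr(s,225,190,130,110,295,250); f=cr(s,135,255,115,132,218,250)
cv2.imwrite('pics/m.png',np.vstack([np.hstack([a,b,c])[:, :799],np.hstack([d,e,f])[:, :799]]))
```

```text
(no output)
```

View pics/m.png

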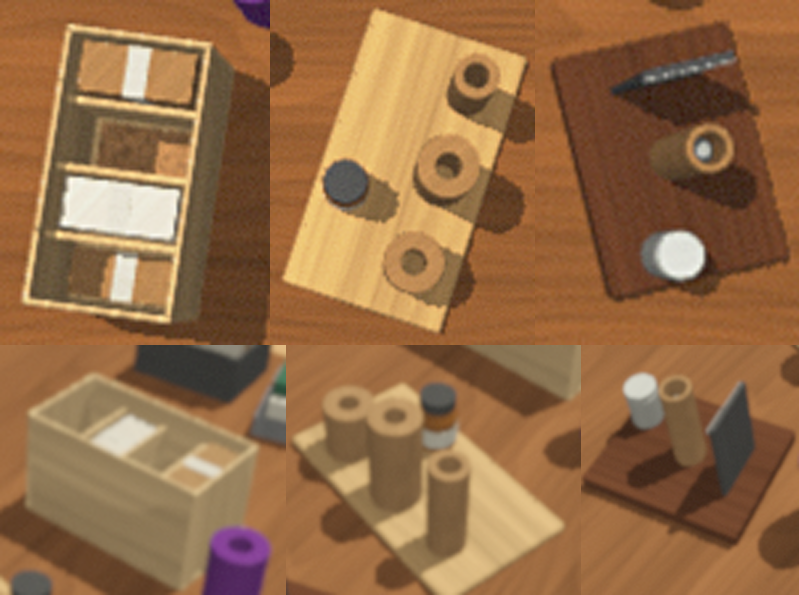

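The close crop confirms the choices:
- **Full roll:** the middle roll is both tall and thick, at top (312,213). The slim one is at (321,181), the short one at (299,248), and the purple ones are off the board.
- **Empty compartment:** the second from the far end shows the cork, around (183,213). The nearest one has the low carton.

Run:
```python
from h import *
t=load('top0');s=load('side0')
def tri(u,v):
    A=[];b=[]
    for c,p in((t,u),(s,v)):
        T=c['pose'];d=T[:3,:3]@np.linalg.solve(c['camera_matrix'],[*p,1.]);d/=np.linalg.norm(d);P=np.eye(3)-np.outer(d,d);A.append(P);b.append(P@T[:3,3])
    return np.linalg.lstsq(np.vstack(A),np.hstack(b),rcond=None)[0].round(4)
print('core tri',tri((412.5,228.7),(185.6,277.2)),onz(t,(412.5,228.7),.14),onz(s,(185.6,277.2),.14))
print('roll tri',tri((312.2,213.3),(272.6,220.8)),onz(t,(312.2,213.3),.132),onz(s,(272.6,220.8),.132))
R=np.array([onz(t,p,.135) for p in [(157.3,173.3),(206,179.3),(192.3,272.3),(143.3,265)]])[:,:2]
print('crate',R.round(4).tolist(),R.mean(0),[np.linalg.norm(R[i]-R[i-1]).round(3) for i in range(4)],np.degrees(np.arctan2(*(R[0]-R[3]+R[1]-R[2])[::-1])))
D=np.array([onz(t,p,.02) for p in [(360+(553-535)/3.3125,185+62/3.317),(360+(728-535)/3.3125,185+23/3.317),(360+(788-535)/3.3125,185+258/3.317),(360+(618-535)/3.3125,185+298/3.317)]])[:,:2]
print('disp',D.round(4).tolist(),D.mean(0),[np.linalg.norm(D[i]-D[i-1]).round(3) for i in range(4)],np.degrees(np.arctan2(*(D[0]-D[3]+D[1]-D[2])[::-1])))
for n,p,z in [('slim',(270+206-270,78),.132),('short',(413-270,262),.082),('candle',(346-270,183),.087)]: print(n,onz(t,(245+p[0]/2.65,150+p[1]/2.654),z).round(3))
print('tin',onz(t,(360+(680-535)/3.3125,185+255/3.317),.08).round(3))
w=onz(t,(135+143/3,165+150/3),.008);print('liner approx',w)
```

```text
core tri [ 0.5086 -0.2846  0.139 ] [ 0.50873179 -0.28409564  0.14      ] [ 0.50907162 -0.28527998  0.14      ]
roll tri [ 0.5408 -0.0374  0.1285] [ 0.54056556 -0.03710671  0.132     ] [ 0.54299927 -0.04052324  0.132     ]
crate [[0.6294, 0.3515], [0.6178, 0.2295], [0.3872, 0.2524], [0.4015, 0.3728]] [0.5089738  0.30158048] [np.float64(0.229), np.float64(0.123), np.float64(0.232), np.float64(0.121)] -5.504953644553274
disp [[0.5828, -0.1882], [0.6193, -0.3322], [0.4282, -0.3806], [0.3922, -0.2427]] [ 0.50563023 -0.28594819] [np.float64(0.198), np.float64(0.149), np.float64(0.197), np.float64(0.143)] 15.089138148910031
slim [ 0.627 -0.062  0.132]
short [ 0.454 -0.008  0.082]
candle [0.528 0.059 0.087]
tin [ 0.428 -0.278  0.08 ]
liner approx [0.53878342 0.30955092 0.008     ]
```

```bash
cat >> h.py <<'E'
from scipy.spatial.transform import Rotation as Ro
def go(x,y,z,yaw):
    o=get_obs(); R=Ro.from_quat(o['tool_rot'],scalar_first=True)
    y0=np.radians(yaw); T=Ro.from_matrix(np.array([[np.cos(y0),np.sin(y0),0],[np.sin(y0),-np.cos(y0),0],[0,0,-1]]))
    print('shift',R.inv().apply(np.array([x,y,z])-o['eef_pos']).round(4),'turn',np.degrees((R.inv()*T).as_rotvec()).round(2),'t',o['t'],'w',o['gripper_width'])
E
python3 -c "
from h import *
go(.5087,-.2847,.22,15.1)"
```

```text
shift [ 0.3665 -0.2211  0.0107] turn [-0.09  0.01  6.72] t 0.1 w 1.0041264023553877
```

{"fn": "arm_command", "kwargs": {
  "commands": [0.045,-0.027,0.001,0,0,1,1,0.09,-0.054,0.003,0,0,2,1,0.13,-0.079,0.004,0,0,3,1,0.17,-0.104,0.005,0,0,4,1,0.21,-0.129,0.007,0,0,5,1,0.25,-0.152,0.008,0,0,6,1,0.29,-0.176,0.01,0,0,6.7,1,0.32,-0.194,0.0107,0,0,6.7,1],
  "force": 30
}}

```text
t: 0.9
eef_pos: [0.4775, -0.3243, 0.2202]
tool_rot: [-0.001, 0.991, 0.133, 0.0]
contact_force: [0.4, -1.2, 0.1]
gripper_width: 0.997
grasp_force: 0.0
```

{"fn": "arm_command", "kwargs": {
  "commands": [0.03,-0.018,0,0,0,0,1,0.0465,-0.027,0,0,0,0,1,0.0465,-0.027,0,0,0,0,1,0.0465,-0.027,0,0,0,0,1]
}}

```text
t: 1.3
eef_pos: [0.5131, -0.2898, 0.2202]
tool_rot: [-0.0, 0.991, 0.132, -0.001]
contact_force: [0.4, 0.2, 0.0]
gripper_width: 1.001
grasp_force: 0.0
```

```bash
python3 -c "
from h import *
c=grab('wrist','w1');print(c['pose'].round(3).tolist(),c['camera_matrix'][0]);o=get_obs();print(o['eef_pos'])
print('core top pred',proj(c,(.5087,-.2847,.14)),'spindle tip',proj(c,(.508,-.285,.12)))
go(.5087,-.2847,.22,15.1)"
```

```text
[[0.261, -0.928, -0.267, 0.581], [-0.965, -0.251, -0.073, -0.271], [0.0, 0.277, -0.961, 0.362], [0.0, 0.0, 0.0, 1.0]] [304.46439452   0.         284.20216633]
[ 0.51254343 -0.29063039  0.2202563 ]
core top pred [277.14436068 224.17880144] spindle tip [277.80366592 217.47448306]
shift [-0.0022 -0.0067  0.0003] turn [ 0.01  0.08 -0.07] t 1.35 w 0.998701175213926
```

View pics/w1.png

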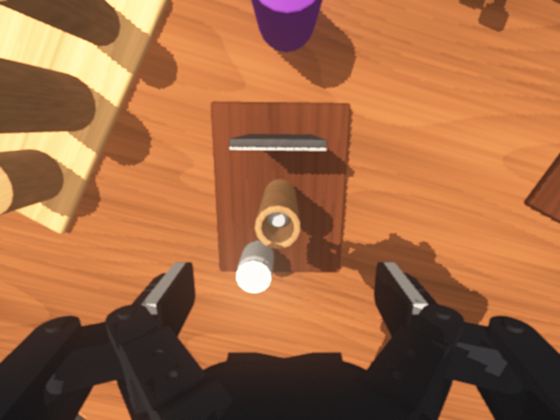

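The wrist view shows the core's ring at (278,225), against a predicted (277,224), with the spindle tip inside it at (279,220). The tin is at (254,275). The estimate holds, so I'll lower and grip.

{"fn": "arm_command", "kwargs": {
  "commands": [-0.002,-0.006,0.02,0,0,0,1,-0.0022,-0.0067,0.05,0,0,0,1,-0.0022,-0.0067,0.08,0,0,0,1,-0.0022,-0.0067,0.1,0,0,0,1,-0.0022,-0.0067,0.116,0,0,0,1,-0.0022,-0.0067,0.116,0,0,0,0.6,-0.0022,-0.0067,0.116,0,0,0,0.45,-0.0022,-0.0067,0.116,0,0,0,0.3],
  "force": 30
}}

```text
t: 2.15
eef_pos: [0.5101, -0.2846, 0.1058]
tool_rot: [0.001, 0.991, 0.131, 0.001]
contact_force: [0.1, 0.5, 1.1]
gripper_width: 0.512
grasp_force: 0.0
```

{"fn": "arm_command", "kwargs": {
  "commands": [0,0,0,0,0,0,0.2,0,0,0,0,0,0,0.2,0,0,0,0,0,0,0.2,0,0,0,0,0,0,0.2],
  "force": 30
}}

```text
t: 2.55
eef_pos: [0.5106, -0.2843, 0.106]
tool_rot: [0.001, 0.991, 0.131, 0.001]
contact_force: [-1.6, 0.1, 5.9]
gripper_width: 0.417
grasp_force: 30.2
```

{"fn": "arm_command", "kwargs": {
  "commands": [0,0,-0.01,0,0,0,0.2,0,0,-0.03,0,0,0,0.2,0,0,-0.055,0,0,0,0.2,0,0,-0.085,0,0,0,0.2,0,0,-0.115,0,0,0,0.2,0,0,-0.14,0,0,0,0.2,0,0,-0.16,0,0,0,0.2,0,0,-0.165,0,0,0,0.2]
}}

```text
t: 3.35
eef_pos: [0.5109, -0.2838, 0.2727]
tool_rot: [0.001, 0.991, 0.132, 0.002]
contact_force: [0.4, 0.3, -0.6]
gripper_width: 0.418
grasp_force: 30.3
```

Run:
```python
from h import *
t=load('top0')
# empty compartment centre from rim inner corners (x3 crop): between dividers
a=np.radians(-5.5); ex=np.array([np.cos(a),np.sin(a)])
c0=np.array([.509,.3016]); print('compartment',c0+ex*.0285)
c=grab('wrist','w2'); cv2.imwrite('pics/w2c.png',c['img'][:,:,::-1])
s=grab('side','s2')
o=get_obs();print(o['eef_pos'],o['grasp_force'])
p=c0+ex*.0285; go(p[0],p[1],.27,-5.5)
```

```text
compartment [0.53736879 0.2988684 ]
[ 0.51003363 -0.28349037  0.27030563] 30.256917402148247
shift [ 0.1783 -0.5551  0.    ] turn [ 0.04 -0.07 20.62] t 3.45 w 0.41965418438451
```

View pics/s2.png

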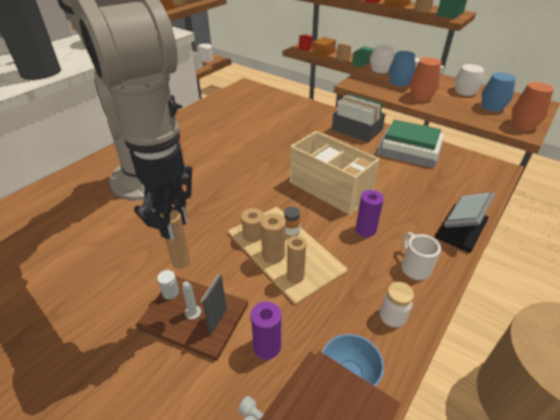

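The core is in hand and upright, and the spindle is bare at (190,300). The tin has not moved. Moving to the box.

{"fn": "arm_command", "kwargs": {
  "commands": [0.006,-0.019,0,0,0,1,0.2,0.018,-0.057,0,0,0,2.5,0.2,0.03,-0.095,0,0,0,4,0.2,0.043,-0.133,0,0,0,5.5,0.2,0.055,-0.171,0,0,0,7,0.2,0.067,-0.21,0,0,0,8.5,0.2,0.08,-0.248,0,0,0,10,0.2,0.09,-0.28,0,0,0,11,0.2]
}}

```text
t: 4.25
eef_pos: [0.5226, 0.0127, 0.2681]
tool_rot: [-0.0, 0.999, 0.036, -0.001]
contact_force: [0.6, -0.9, -0.6]
gripper_width: 0.416
grasp_force: 30.3
```

```bash
python3 -c "
from h import *
go(.5374,.2989,.27,-5.5)"
```

```text
shift [ 0.0355 -0.2844 -0.0019] turn [-0.02  0.15  9.66] t 4.25 w 0.4164972124521975
```

{"fn": "arm_command", "kwargs": {
  "commands": [0.005,-0.04,0,0,0,2,0.2,0.01,-0.08,0,0,0,4,0.2,0.015,-0.12,-0.002,0,0,6,0.2,0.02,-0.16,-0.002,0,0,8,0.2,0.025,-0.2,-0.002,0,0,9.6,0.2,0.03,-0.24,-0.002,0,0,9.6,0.2,0.034,-0.27,-0.002,0,0,9.6,0.2,0.0355,-0.284,-0.002,0,0,9.6,0.2]
}}

```text
t: 5.05
eef_pos: [0.537, 0.2993, 0.2697]
tool_rot: [-0.0, 0.999, -0.046, -0.002]
contact_force: [-0.6, -0.4, -0.6]
gripper_width: 0.416
grasp_force: 30.3
```

{"fn": "arm_command", "kwargs": {
  "commands": [0,0,0,0,0,0,0.2,0,0,0,0,0,0,0.2]
}}

```text
t: 5.25
eef_pos: [0.5388, 0.2941, 0.2706]
tool_rot: [0.001, 0.999, -0.048, -0.001]
contact_force: [0.1, -0.9, -0.5]
gripper_width: 0.42
grasp_force: 30.3
```

```bash
python3 -c "
from h import *
c=grab('wrist','w3');t=grab('top','t3')
a=np.radians(-5.5); ex=np.array([np.cos(a),np.sin(a)]);ey=np.array([-ex[1],ex[0]])
p=np.array([.5374,.2989])
img=c['img'][:,:,::-1].copy()
for i in(-1,1):
  for j in(-1,1):
    q=p+ex*26*.001*i+ey*.056*j; print(proj(c,(*q,.135)).round(1)); u=proj(c,(*q,.135)).astype(int); cv2.circle(img,tuple(map(int,u)),3,(255,0,0),1)
cv2.imwrite('pics/w3m.png',np.hstack([cv2.resize(img,None,fx=1,fy=1),cv2.resize(t['img'][165:280,135:225,::-1],(240,420))]))
go(*p,.27,-5.5)"
```

```text
[337.9 230.3]
[221.7 230.6]
[340.6 176.8]
[218.4 177. ]
shift [-0.0024 -0.0052  0.0012] turn [ 0.1   0.01 -0.15] t 5.35 w 0.41504564253094545
```

View pics/w3m.png

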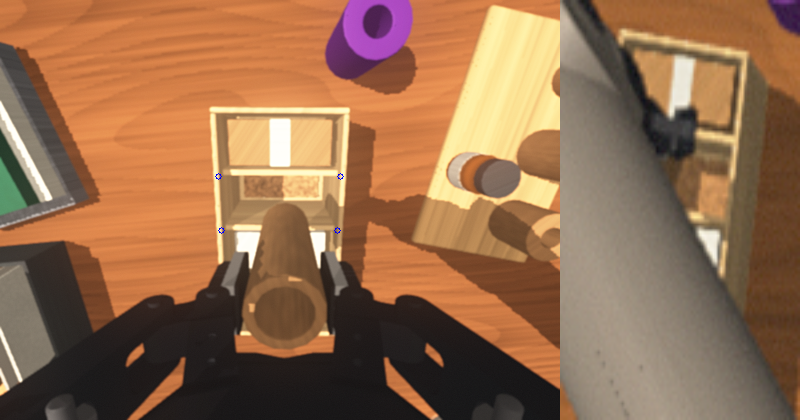

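The predicted inner corners of the cork compartment, (218,177) to (340,230), match the picture within 1–2 px. The core hangs straight and centred between the pads, so I'll lower it.

{"fn": "arm_command", "kwargs": {
  "commands": [-0.001,-0.004,0.01,0,0,0,0.2,-0.0015,-0.0047,0.03,0,0,0,0.2,-0.0015,-0.0047,0.055,0,0,0,0.2,-0.0015,-0.0047,0.08,0,0,0,0.2,-0.0015,-0.0047,0.105,0,0,0,0.2,-0.0015,-0.0047,0.13,0,0,0,0.2,-0.0015,-0.0047,0.15,0,0,0,0.2,-0.0015,-0.0047,0.16,0,0,0,0.2]
}}

```text
t: 6.15
eef_pos: [0.5367, 0.2992, 0.1091]
tool_rot: [0.001, 0.999, -0.048, -0.001]
contact_force: [-0.3, 0.1, -0.1]
gripper_width: 0.413
grasp_force: 30.3
```

{"fn": "arm_command", "kwargs": {
  "commands": [0,0,0.004,0,0,0,0.2,0,0,0.008,0,0,0,0.2,0,0,0.01,0,0,0,0.2,0,0,0.01,0,0,0,0.2]
}}

```text
t: 6.55
eef_pos: [0.538, 0.301, 0.1021]
tool_rot: [-0.0, 0.999, -0.048, 0.0]
contact_force: [-0.4, -0.1, -1.0]
gripper_width: 0.416
grasp_force: 30.3
```

{"fn": "arm_command", "kwargs": {
  "commands": [0,0,0.002,0,0,0,0.2,0,0,0.0035,0,0,0,0.2,0,0,0.0035,0,0,0,0.2]
}}

```text
t: 6.85
eef_pos: [0.5377, 0.3009, 0.0981]
tool_rot: [0.0, 0.999, -0.048, 0.0]
contact_force: [-0.5, 0.5, -1.2]
gripper_width: 0.414
grasp_force: 30.3
```

{"fn": "arm_command", "kwargs": {
  "commands": [0,0,0.002,0,0,0,0.2,0,0,0.003,0,0,0,0.2,0,0,0.003,0,0,0,0.2]
}}

```text
t: 7.15
eef_pos: [0.5375, 0.3008, 0.0949]
tool_rot: [0.0, 0.999, -0.048, -0.0]
contact_force: [0.4, 0.3, -0.1]
gripper_width: 0.414
grasp_force: 30.3
```

{"fn": "arm_command", "kwargs": {
  "commands": [0,0,0.001,0,0,0,0.2,0,0,0.0015,0,0,0,0.2,0,0,0.0015,0,0,0,0.2]
}}

```text
t: 7.45
eef_pos: [0.5379, 0.3009, 0.094]
tool_rot: [-0.0, 0.999, -0.048, 0.0]
contact_force: [-1.0, -1.4, 2.9]
gripper_width: 0.418
grasp_force: 30.6
```

Contact at 2.9 N, so the core is standing on the cork. I'll release with the fingers part open and rise.

{"fn": "arm_command", "kwargs": {
  "commands": [0,0,0,0,0,0,0.5,0,0,0,0,0,0,0.65,0,0,0,0,0,0,0.65,0,0,-0.01,0,0,0,0.65,0,0,-0.03,0,0,0,0.65,0,0,-0.06,0,0,0,0.65,0,0,-0.1,0,0,0,0.65,0,0,-0.14,0,0,0,0.65]
}}

```text
t: 8.25
eef_pos: [0.5373, 0.3008, 0.2355]
tool_rot: [0.0, 0.999, -0.048, -0.0]
contact_force: [1.1, 1.2, -0.4]
gripper_width: 0.652
grasp_force: 0.0
```

```bash
python3 -c "
from h import *
c=grab('wrist','w4'); t=load('top0')
print('predicted core top',proj(c,(.5375,.300,.128)))
cv2.imwrite('pics/w4.png',c['img'][:,:,::-1])
go(.541,-.0380,.225,-17)"
```

```text
predicted core top [285.81159142 210.37771514]
shift [0.0331 0.3396 0.0163] turn [-0.44 -0.45 11.52] t 8.3 w 0.6480205471665821
```

View pics/w4.png

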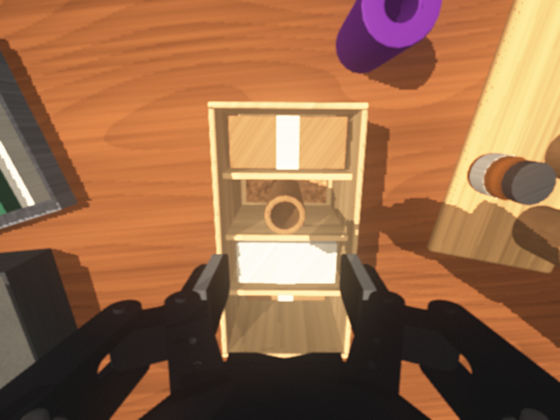

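The core stands upright in the cork compartment, with its ring at (285,214) against a predicted (286,210) and below the rim. Now to the full roll.

{"fn": "arm_command", "kwargs": {
  "commands": [0.003,0.03,-0.005,0,0,2,0.7,0.007,0.075,-0.005,0,0,4,0.8,0.012,0.12,-0.005,0,0,6,0.9,0.016,0.165,-0.005,0,0,8,1,0.021,0.21,-0.005,0,0,10,1,0.025,0.255,-0.005,0,0,11.5,1,0.029,0.295,-0.005,0,0,11.5,1,0.032,0.33,-0.005,0,0,11.5,1]
}}

```text
t: 9.1
eef_pos: [0.5378, -0.0331, 0.2393]
tool_rot: [0.0, 0.989, -0.148, 0.001]
contact_force: [0.2, -0.5, -0.5]
gripper_width: 0.998
grasp_force: 0.0
```

{"fn": "arm_command", "kwargs": {
  "commands": [0,0.009,0,0,0,0,1,0,0.009,0,0,0,0,1]
}}

```text
t: 9.3
eef_pos: [0.5351, -0.0409, 0.239]
tool_rot: [0.0, 0.989, -0.149, 0.0]
contact_force: [0.2, 0.3, -0.4]
gripper_width: 1.0
grasp_force: 0.0
```

```bash
python3 -c "
from h import *
c=grab('wrist','w5')
print('predicted roll top',proj(c,(.541,-.038,.132)),get_obs()['eef_pos'])
# bore / ring by contour of roll top
cv2.imwrite('pics/w5.png',c['img'][:,:,::-1])
go(.541,-.0380,.225,-17)"
```

```text
predicted roll top [279.58411867 205.28782236] [ 0.53532746 -0.03879459  0.23893726]
shift [ 0.0052 -0.0024  0.0139] turn [-0.04 -0.02 -0.01] t 9.35 w 1.0021178144056513
```

View pics/w5.png

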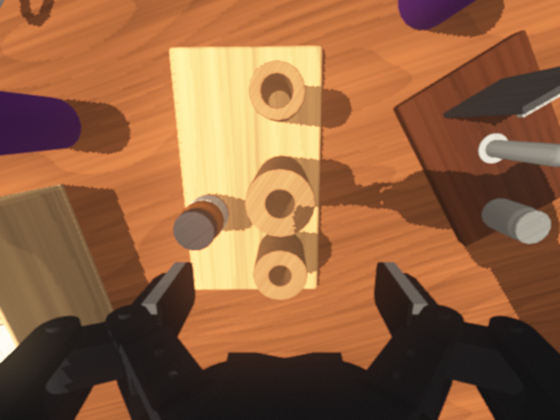

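The roll's top ring is at (280,202), against a predicted (280,205). I'll correct for that and compute the descent.

```bash
python3 -c "
from h import *
c=load('w5')
r=onz(c,(279.8,202.),.132);print(r); p=(r[:2]+[.541,-.038])/2; go(p[0],p[1],.092,-17)
print('foot',onz(c,(489,150),.02))"
```

```text
[ 0.54367493 -0.03902966  0.132     ]
shift [ 0.0066 -0.0022  0.1469] turn [-0.04 -0.02 -0.01] t 9.35 w 1.0021178144056513
foot [ 0.50493846 -0.28072145  0.02      ]
```

{"fn": "arm_command", "kwargs": {
  "commands": [0.004,-0.001,0.02,0,0,0,1,0.0068,-0.002,0.05,0,0,0,1,0.0068,-0.002,0.08,0,0,0,1,0.0068,-0.002,0.11,0,0,0,1,0.0068,-0.002,0.135,0,0,0,1,0.0068,-0.002,0.147,0,0,0,1,0.0068,-0.002,0.147,0,0,0,0.8,0.0068,-0.002,0.147,0,0,0,0.6],
  "force": 50
}}

```text
t: 10.15
eef_pos: [0.5433, -0.0384, 0.0926]
tool_rot: [-0.0, 0.989, -0.147, 0.001]
contact_force: [-0.8, 0.2, 7.6]
gripper_width: 0.701
grasp_force: 52.4
```

{"fn": "arm_command", "kwargs": {
  "commands": [0,0,0,0,0,0,0.5,0,0,0,0,0,0,0.5,0,0,0,0,0,0,0.5],
  "force": 50
}}

```text
t: 10.45
eef_pos: [0.5433, -0.0392, 0.0927]
tool_rot: [-0.0, 0.989, -0.148, 0.001]
contact_force: [-1.0, 0.4, 2.5]
gripper_width: 0.701
grasp_force: 54.7
```

{"fn": "arm_command", "kwargs": {
  "commands": [0,0,-0.01,0,0,0,0.5,0,0,-0.03,0,0,0,0.5,0,0,-0.055,0,0,0,0.5,0,0,-0.085,0,0,0,0.5,0,0,-0.115,0,0,0,0.5,0,0,-0.14,0,0,0,0.5,0,0,-0.16,0,0,0,0.5,0,0,-0.165,0,0,0,0.5]
}}

```text
t: 11.25
eef_pos: [0.5434, -0.0395, 0.2595]
tool_rot: [-0.0, 0.989, -0.148, 0.002]
contact_force: [0.4, -0.3, -2.4]
gripper_width: 0.699
grasp_force: 54.9
```

```bash
python3 -c "
from h import *
c=grab('wrist','w6');s=grab('side','s6')
go(.508,-.2845,.258,15.1)
S=s['img'][110:390,100:400,::-1]
cv2.imwrite('pics/m6.png',np.hstack([cv2.resize(c['img'][:,:,::-1],(400,300)),cv2.resize(S,(321,300))]))"
```

```text
shift [ 0.0386  0.2444 -0.0008] turn [ 1.000e-02 -7.000e-02 -3.209e+01] t 11.35 w 0.6991946781508823
```

View pics/m6.png

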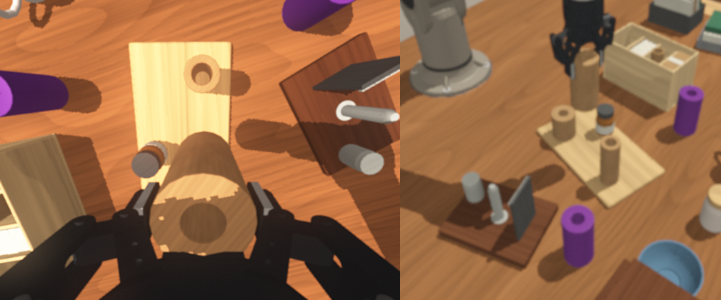

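The roll is held straight and nothing else has moved. Before mounting, I'll measure the roll's bore in the hand and the spindle axis from several views by masks.

Run:
```python
from h import *
P=np.array([.508,-.2845])
N=[];B=[]
for f in ['side0','s6','s2','w5','w6']:
    c=load(f); 
    if f=='side0': continue
    img=c['img']; hsv=cv2.cvtColor(img,cv2.COLOR_RGB2HSV)
    u0,u1=proj(c,(*P,.02)),proj(c,(*P,.12))
    roi=np.zeros(img.shape[:2],np.uint8); cv2.line(roi,tuple(map(int,u0)),tuple(map(int,u1)),255,int(.4*np.linalg.norm(u1-u0))+4)
    m=((hsv[...,1]<70)&(hsv[...,2]>90)&(roi>0)).astype(np.uint8)
    n,l,st,ce=cv2.connectedComponentsWithStats(m); k=1+np.argmax(st[1:,4])
    pts=np.argwhere(l==k)[:,::-1].astype(np.float32)
    # mid only
    d=(u1-u0)/np.linalg.norm(u1-u0); s=(pts-u0)@d/np.linalg.norm(u1-u0); q=pts[(s>.15)&(s<.85)]
    vx,vy,x,y=cv2.fitLine(q,cv2.DIST_L2,0,.01,.01).ravel()
    K,T=c['camera_matrix'],c['pose']; nn=np.cross([x,y,1],[vx,vy,0]); nw=T[:3,:3]@(K.T@nn); nw/=np.linalg.norm(nw[:2])
    b=nw@T[:3,3]-nw[2]*.07
    print(f,len(q),'resid mm',((b-nw[:2]@P)*1000).round(2),'dir',nw[:2].round(2),'line',vx.round(2),vy.round(2),'pred',d.round(2))
    N.append(nw[:2]);B.append(b)
print('spindle xy',np.linalg.lstsq(np.array(N),np.array(B),rcond=None)[0])
c=load('w1');img=c['img'];hsv=cv2.cvtColor(img,cv2.COLOR_RGB2HSV);m=(hsv[205:240,265:295,1]<50)&(hsv[205:240,265:295,2]>120);ij=np.argwhere(m).mean(0);print('tip w1',m.sum(),ij[::-1]+[265,205],onz(c,ij[::-1]+[265,205],.12))
# bore in hand
c=load('w6');g=cv2.cvtColor(c['img'],cv2.COLOR_RGB2GRAY); o=get_obs();e=o['eef_pos']
pb=proj(c,(e[0],e[1],e[2]+.0393));print('bore pred',pb)
for th in(60,75,90,105):
    m=(g<th).astype(np.uint8);m[:270]=0;m[355:]=0;m[:,:240]=0;m[:,325:]=0
    n,l,st,ce=cv2.connectedComponentsWithStats(m)
    if n>1:
        k=1+np.argmax(st[1:,4]);print(th,st[k],ce[k].round(1),onz(c,ce[k],e[2]+.0393)-e)
print(g[312,200:370:6])
```

```text
s6 220 resid mm 2.91 dir [-0.55 -0.84] line 0.23 0.97 pred [-0.24 -0.97]
s2 206 resid mm 3.0 dir [-0.54 -0.84] line 0.24 0.97 pred [-0.24 -0.97]
w5 1125 resid mm 1.5 dir [-0.91  0.4 ] line 0.99 0.12 pred [0.99 0.1 ]
w6 930 resid mm 1.41 dir [-0.9   0.44] line 0.99 0.16 pred [0.99 0.13]
spindle xy [ 0.50550849 -0.28640757]
tip w1 195 [277.87179487 219.47179487] [ 0.50633361 -0.28549864  0.12      ]
bore pred [286.5945982 311.2229123]
60 [240 353  24   2  44] [250.6 353.5] [-0.01477043  0.02000044  0.0393    ]
75 [302 352  23   3  53] [315.1 353.2] [-0.02237785 -0.00548593  0.0393    ]
90 [ 253  286   64   54 2105] [285.3 315.2] [-0.00159256  0.00102476  0.0393    ]
105 [ 251  284   67   58 3003] [284.2 312.3] [-0.0001855  0.0010373  0.0393   ]
[ 38  34 116 117 112 114 113 118 116  81  84  87  93  87  88  86  88  85
  83  79 112 114 113 112 115 107 112  30  33]
```

The spindle axis comes out at (0.506, -0.286), which agrees with the base centre and the tip ray. The roll is centred in the tool to about 1 mm.

```bash
python3 -c "
from h import *
go(.5065,-.2862,.235,15.1)"
```

```text
shift [0.0377 0.2465 0.0222] turn [ 1.000e-02 -7.000e-02 -3.209e+01] t 11.35 w 0.6991946781508823
```

{"fn": "arm_command", "kwargs": {
  "commands": [0.002,0.015,0,0,0,-3,0.5,0.007,0.045,0,0,0,-8,0.5,0.012,0.08,0,0,0,-13,0.5,0.018,0.115,0,0,0,-18,0.5,0.023,0.15,0,0,0,-23,0.5,0.028,0.185,0,0,0,-28,0.5,0.033,0.215,0,0,0,-32.1,0.5,0.036,0.237,0,0,0,-32.1,0.5]
}}

```text
t: 12.15
eef_pos: [0.5057, -0.2789, 0.2546]
tool_rot: [-0.001, 0.991, 0.131, -0.002]
contact_force: [0.3, -0.0, -1.6]
gripper_width: 0.698
grasp_force: 54.9
```

{"fn": "arm_command", "kwargs": {
  "commands": [0,0,0,0,0,0,0.5,0,0,0,0,0,0,0.5]
}}

```text
t: 12.35
eef_pos: [0.5067, -0.2764, 0.2549]
tool_rot: [-0.001, 0.991, 0.131, -0.001]
contact_force: [0.1, -0.4, -3.3]
gripper_width: 0.699
grasp_force: 54.9
```

```bash
python3 -c "
from h import *
go(.5065,-.2862,.225,15.1)"
```

```text
shift [-0.0027  0.0095  0.0299] turn [-0.13  0.12 -0.06] t 12.35 w 0.6990284205851529
```

{"fn": "arm_command", "kwargs": {
  "commands": [-0.001,0.003,0.01,0,0,0,0.5,-0.0027,0.008,0.02,0,0,0,0.5,-0.0027,0.0095,0.035,0,0,0,0.5,-0.0027,0.0095,0.04,0,0,0,0.5,-0.0027,0.0095,0.04,0,0,0,0.5,-0.0027,0.0095,0.04,0,0,0,0.5]
}}

```text
t: 12.95
eef_pos: [0.5077, -0.2862, 0.2166]
tool_rot: [-0.0, 0.991, 0.132, 0.0]
contact_force: [-0.4, 0.1, -2.1]
gripper_width: 0.7
grasp_force: 54.9
```

Run:
```python
from h import *
E=[]
for n in ['side','wrist','wrist','side']:
    c=grab(n,n+'7'); E.append(get_obs()['eef_pos'])
E=np.array(E);print(E.round(4).tolist(),E.mean(0))
go(.5065,-.2862,.21,15.1)
c=load('side7');hsv=cv2.cvtColor(c['img'],cv2.COLOR_RGB2HSV)
e=E.mean(0);print('roll bottom pred',proj(c,(e[0],e[1],e[2]-.0807)),'top',proj(c,(e[0],e[1],e[2]+.0393)),'tip',proj(c,(.506,-.286,.12)))
w=load('wrist7');g=cv2.cvtColor(w['img'],cv2.COLOR_RGB2GRAY)
print('bore pred',proj(w,(e[0],e[1],e[2]+.0393)))
cv2.imwrite('pics/m7.png',np.hstack([cv2.resize(c['img'][200:350,120:270,::-1],(450,450),interpolation=cv2.INTER_CUBIC),cv2.resize(w['img'][260:380,220:350,::-1],(340,450)) if 0 else cv2.resize(w['img'][240:390,225:341,::-1],(348,450),interpolation=cv2.INTER_CUBIC)]))
```

```text
[[0.5079, -0.2863, 0.2169], [0.508, -0.2864, 0.2172], [0.508, -0.2864, 0.2172], [0.5079, -0.2864, 0.2172]] [ 0.50795695 -0.28638631  0.21714362]
shift [-0.0013 -0.0006  0.0072] turn [ 0.04 -0.05  0.03] t 13.15 w 0.6992088101949069
roll bottom pred [185.08659008 278.41525474] top [174.6808456 236.3352954] tip [185.82610143 282.96793769]
bore pred [285.962501   313.78446858]
```

View pics/m7.png

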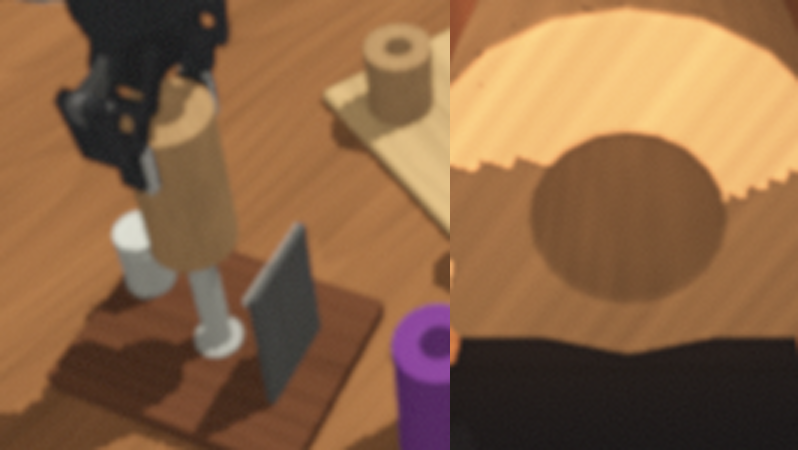

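The side view at 3x shows the roll's axis at column 199, in line with the spindle extrapolated to 198. The bore in the hand is at (284,313), against a predicted (286,314). I'll apply the small correction and lower slowly while watching the force.

{"fn": "arm_command", "kwargs": {
  "commands": [-0.0014,-0.0004,0.003,0,0,0,0.5,-0.0014,-0.0004,0.008,0,0,0,0.5,-0.0014,-0.0004,0.013,0,0,0,0.5,-0.0014,-0.0004,0.018,0,0,0,0.5,-0.0014,-0.0004,0.023,0,0,0,0.5,-0.0014,-0.0004,0.028,0,0,0,0.5,-0.0014,-0.0004,0.03,0,0,0,0.5,-0.0014,-0.0004,0.03,0,0,0,0.5]
}}

```text
t: 13.95
eef_pos: [0.5059, -0.2863, 0.1861]
tool_rot: [-0.0, 0.991, 0.132, -0.0]
contact_force: [-0.2, 1.1, -3.2]
gripper_width: 0.699
grasp_force: 54.9
```

{"fn": "arm_command", "kwargs": {
  "commands": [0,0,0.005,0,0,0,0.5,0,0,0.01,0,0,0,0.5,0,0,0.015,0,0,0,0.5,0,0,0.015,0,0,0,0.5]
}}

```text
t: 14.35
eef_pos: [0.5055, -0.2861, 0.1706]
tool_rot: [-0.0, 0.991, 0.132, -0.001]
contact_force: [0.2, 0.1, -2.9]
gripper_width: 0.703
grasp_force: 54.9
```

It is 30 mm over the spindle with no side force.

{"fn": "arm_command", "kwargs": {
  "commands": [0,0,0.006,0,0,0,0.5,0,0,0.015,0,0,0,0.5,0,0,0.024,0,0,0,0.5,0,0,0.033,0,0,0,0.5,0,0,0.042,0,0,0,0.5,0,0,0.05,0,0,0,0.5,0,0,0.057,0,0,0,0.5,0,0,0.06,0,0,0,0.5]
}}

```text
t: 15.15
eef_pos: [0.5057, -0.2862, 0.1106]
tool_rot: [-0.0, 0.991, 0.132, -0.0]
contact_force: [-0.1, 0.2, -3.2]
gripper_width: 0.699
grasp_force: 54.9
```

{"fn": "arm_command", "kwargs": {
  "commands": [0,0,0.002,0,0,0,0.5,0,0,0.004,0,0,0,0.5,0,0,0.006,0,0,0,0.5,0,0,0.007,0,0,0,0.5,0,0,0.007,0,0,0,0.5]
}}

```text
t: 15.65
eef_pos: [0.5061, -0.2864, 0.1046]
tool_rot: [0.0, 0.991, 0.132, 0.0]
contact_force: [0.6, -1.1, -2.3]
gripper_width: 0.695
grasp_force: 54.9
```

{"fn": "arm_command", "kwargs": {
  "commands": [0,0,0.001,0,0,0,0.5,0,0,0.002,0,0,0,0.5,0,0,0.002,0,0,0,0.5]
}}

```text
t: 15.95
eef_pos: [0.506, -0.2864, 0.1025]
tool_rot: [-0.0, 0.991, 0.132, -0.0]
contact_force: [-0.4, 0.4, -2.4]
gripper_width: 0.7
grasp_force: 54.9
```

{"fn": "arm_command", "kwargs": {
  "commands": [0,0,0.001,0,0,0,0.5,0,0,0.002,0,0,0,0.5,0,0,0.002,0,0,0,0.5]
}}

```text
t: 16.25
eef_pos: [0.5062, -0.2864, 0.1008]
tool_rot: [0.0, 0.991, 0.132, 0.0]
contact_force: [-1.2, -0.5, -0.1]
gripper_width: 0.7
grasp_force: 55.1
```

{"fn": "arm_command", "kwargs": {
  "commands": [0,0,0.0005,0,0,0,0.5,0,0,0.001,0,0,0,0.5,0,0,0.001,0,0,0,0.5]
}}

```text
t: 16.55
eef_pos: [0.5064, -0.2865, 0.1007]
tool_rot: [0.0, 0.991, 0.132, 0.0]
contact_force: [-2.1, 0.3, 8.0]
gripper_width: 0.702
grasp_force: 55.7
```

It is seated at the expected height, 0.1007, with 8 N of contact. Releasing gently and rising.

{"fn": "arm_command", "kwargs": {
  "commands": [0,0,-0.001,0,0,0,0.8,0,0,-0.001,0,0,0,0.95,0,0,-0.001,0,0,0,0.95,0,0,-0.01,0,0,0,0.95,0,0,-0.03,0,0,0,0.95,0,0,-0.06,0,0,0,0.95,0,0,-0.1,0,0,0,0.95,0,0,-0.14,0,0,0,0.95]
}}

```text
t: 17.35
eef_pos: [0.5058, -0.2862, 0.2414]
tool_rot: [-0.0, 0.991, 0.132, -0.0]
contact_force: [0.5, 0.4, -0.8]
gripper_width: 0.949
grasp_force: 0.0
```

{"fn": "arm_command", "kwargs": {
  "commands": [0,0,-0.02,0,0,0,0.95,0,0,-0.02,0,0,0,0.95]
}}

```text
t: 17.55
eef_pos: [0.508, -0.2873, 0.2641]
tool_rot: [0.002, 0.991, 0.131, 0.003]
contact_force: [-0.6, -0.5, -1.4]
gripper_width: 0.95
grasp_force: 0.0
```

Run:
```python
from h import *
c=grab('wrist','w8');s=grab('side','s8');o=get_obs();print(o['eef_pos'],o['gripper_width'],o['contact_force'],o['t'])
# roll silhouette top in side view: brown top ring, predicted vs mask
print('pred top side',proj(s,(.506,-.286,.14)),'wrist',proj(c,(.506,-.286,.14)))
# bright steel tip inside the bore as seen by the wrist
h=cv2.cvtColor(c['img'],cv2.COLOR_RGB2HSV);u=proj(c,(.506,-.286,.13)).astype(int)
x0,y0=u-22;m=(h[y0:y0+44,x0:x0+44,1]<60)&(h[y0:y0+44,x0:x0+44,2]>110);print('tip px',m.sum(),np.argwhere(m).mean(0)[::-1]+[x0,y0],'pred',proj(c,(.506,-.286,.12)))
# change vs earlier side view outside arm/dispenser: tin, board, crate
a,b=load('s6')['img'].astype(int),s['img'].astype(int)
for n,p in dict(tin=(.428,-.278,.06),slim=(.627,-.062,.1),short=(.454,-.008,.06),candle=(.528,.059,.06),crate=(.53,.29,.135)).items():
    q=proj(s,p).astype(int); print(n,q,np.abs(a-b)[q[1]-12:q[1]+12,q[0]-12:q[0]+12].mean().round(1))
# upper edge of roll column in side view
ring=cv2.cvtColor(s['img'],cv2.COLOR_RGB2HSV);col=int(proj(s,(.506,-.286,.14))[0]);print(ring[255:300:2,col].tolist())
```

```text
[ 0.50599075 -0.28636578  0.25998207] 0.950967014239313 [0.87267296 1.13645387 0.00824078] 17.65
pred top side [184.27358179 276.71553799] wrist [282.26185342 208.42012592]
tip px 177 [282.29943503 202.27118644] pred [282.27430776 203.09098946]
tin [168 281] 37.4
slim [296 250] 1.6
short [253 220] 2.1
candle [291 218] 3.4
crate [338 155] 1.6
[[14, 148, 171], [14, 149, 170], [14, 147, 173], [14, 146, 176], [14, 148, 171], [14, 149, 164], [16, 123, 187], [17, 114, 199], [17, 113, 198], [17, 119, 174], [16, 123, 129], [16, 124, 125], [16, 125, 122], [17, 83, 145], [17, 93, 183], [17, 114, 192], [17, 116, 192], [16, 118, 175], [16, 122, 132], [16, 125, 126], [16, 126, 125], [16, 125, 124], [16, 123, 124]]
```

The roll is seated, with its rim at side rows 267–291 and the tip seen centred in the bore. The roll or its shadow now overlaps the tin's patch in the side view, so I'll check the tin numerically.

Run:
```python
from h import *
def tin(c,z=.08):
    h=cv2.cvtColor(c['img'],cv2.COLOR_RGB2HSV);q=proj(c,(.428,-.278,z)).astype(int)
    m=np.zeros(h.shape[:2],np.uint8);y,x=max(q[1]-28,0),q[0]-28
    m[y:q[1]+28,x:q[0]+28]=((h[...,1]<35)&(h[...,2]>195))[y:q[1]+28,x:q[0]+28]
    n,l,st,ce=cv2.connectedComponentsWithStats(m);k=1+np.argmax(st[1:,4]);return st[k].tolist(),ce[k].round(1),onz(c,ce[k],z).round(4)
for f in ['w1','w8','top0','side0','s8']: print(f,tin(load(f)))
```

```text
w1 ([236, 256, 35, 37, 981], array([252.8, 274.8]), array([ 0.4299, -0.2783,  0.08  ]))
w8 ([244, 239, 31, 32, 744], array([258.9, 255.5]), array([ 0.429 , -0.2785,  0.08  ]))
top0 ([397, 255, 14, 14, 147], array([403.6, 261.3]), array([ 0.4289, -0.2773,  0.08  ]))
side0 ([158, 271, 16, 12, 147], array([165.6, 276.2]), array([ 0.4276, -0.2811,  0.08  ]))
s8 ([158, 271, 14, 12, 123], array([164.2, 276.3]), array([ 0.4254, -0.2829,  0.08  ]))
```

The tin has not moved; the roll only hides part of it in the side view. Handing in.

```bash
python3 -c "
from h import *
print(hand_in())"
```

```text
the job is handed in; nothing more can be done
None
```

The job is done and handed in at about 17.7 s: the core stands on the cork pad below the box rim, the full roll is fully down on the spindle, and my last camera checks showed no other objects on the board, dispenser or box moved.

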